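# Find the balance point of the grill paddle

## Task

The long wooden grill paddle lies tipped over the bar of the cast iron rest. Swing it square across the bar and slide it along, keeping it on the bar and never bearing down hard, until it balances; leave it balanced level on the bar alone, so that its balance point can be marked, and leave the bowl, shaker and brush undisturbed.

Things in the scene. Friction and masses are not known exactly. Their poses are not given: they have to be found in the camera images.
- paddle: loose wooden grill paddle, 560 long, 16 thick throughout, flat underside. Origin: mid-length, on the underside; x along it towards the blade, z out of the top. Blade x +80..+280, 56 wide; handle x -245..+80, 30 wide; brass butt x -280..-245, 32 wide. Weighs 0.30 to 0.46 kg; centre of mass unseen, between x -80 and +35. Start: butt end down on the ledge, blade raised, bar under x +80..+105
- blade_end (a point): middle of the blade's end edge, on the underside (paddle x = +280 mm)
- butt_end (a point): middle of the butt's end edge, on the underside (paddle x = -280 mm)
- rest: fixed cast iron rest: plate 170 x 110, 12 high, with one upright bar along its x axis, 150 long, 14 thick (y), flat level top 70 above the ledge. Origin: centre of its foot, at ledge height. The paddle's x lies roughly along the rest's +y (within 12 degrees at the start) and is square when they agree
- rest_top (a point): centre of the flat top of the bar, 70 mm above the ledge. The paddle stays level by itself when its centre of mass is over this 14 mm wide top
- bowl: empty stainless mixing bowl, 150 mm across, 60 mm high, loose; origin under its centre
- shaker: clear acrylic shaker with a steel cap, 62 mm across, 112 mm high, loose; origin under its centre
- brush: red silicone pastry brush lying on the ledge, about 235 mm long, 36 mm wide, 16 mm high, loose; x along it, origin near its middle
There are look-alikes about, which are no part of the job. Leave any green or turquoise look-alike of the rest alone.

How it is judged:
By the outcome, as a careful person would: the job done as asked, in the order asked, and still so for the second after the job is handed in, with the robot touching nothing.
It also fails if it takes over 72 s, if anything falls off the work surface, if the arm or the gripper's body presses on something with over 40 N, if the wrist force passes 120 N, or if a joint passes its speed limit or range.

## Robot

A 7-joint arm with a two-finger parallel gripper is mounted at the origin on the work surface. World frame = base frame: x ahead of the robot, y to its left, z up, the work surface at z = 0. Lengths are in m, angles in rad, forces in N, time in s.
With the tool pointing down it reaches from about 0.4 to 0.925 m from the base axis. Payload 4.1 kg.
Tool frame: the origin (TCP) lies midway between the tips of the shut fingers; the grasp point (between the pads) lies arm.hold_point_z behind it (arm.hold_point_z is the distance from the TCP to the grasp point, in m); z points along the fingers, y is the line along which they close (so a half turn about z gives the same grasp; the last joint's range is limited). The gripper opens to 85 mm and grips with 20 to 120 N. Pads are 22 mm wide; open, the fingers measure 114 mm over their backs; the gripper's body (76 mm by 85 mm) begins 54 mm behind the grasp point. The pads swing forward as they close: fully open they stand 13 mm farther back than shut.
Start: joints at [1.114, 0.398, 0.045, 1.537, -0.019, 1.207, -0.051], TCP at [0.228, -0.609, 0.231] pointing down, gripper open.
Joint ranges: [-2.82, 2.82], [-0.49, 2.23], [-1.37, 1.46], [0, 2.46], [-1.36, 4.5], [0.23, 2], [-2.94, 2.94]. Speed limits (rad/s): [2.57, 2.57, 3.14, 3.14, 3.14, 3.14, 3.14].

## Interface

Orientations are given as a unit quaternion [x, y, z, w].
In Python, from rig import arm gives the robot as it stands.
- The arm moves only by the tool jog_arm, never from a script. Its arguments are lists of equal length, an entry for each row: "turn": the turn, a rotation vector about the tool's x, y, z in rad, a list of three; "dp": the shift along the tool's x, y, z in m, a list of three; "grip": the opening, from 0 (shut) to 1 (fully open). In form: {"turn": [[ax, ay, az], ...], "dp": [[x, y, z], ...], "grip": [grip, ...]}. A call has exactly 5 rows; each row shifts and turns the commanded pose from where the row before left it, along the tool's axes as they then stand; what a row does not reach is not made up. A row lasts 1/12 s, in which the tool goes at most 41.7 mm and 7.16 degrees, less where a joint would pass 70% of its speed; a pose out of reach is approached as far as the arm can. A call is refused whole if a number of a shift passes 0.0417 or a number of a turn 0.125, either way. A call with a gripper value outside its range is refused whole. The fingers move at their own pace and stop on an object; the grip force is fixed at half the most. Time passes only in rows, so rows that do not move let the fingers close, or fill a call up. It gives the time, the measured TCP pose, the force, the opening and the grip force at its end, in the units of the state.
- arm.sense(): the state, without advancing time (a new reading comes with each control period).
- arm.grab_frame(name): name is "side" or "top"; returns a dict with "color" (384x512x3 uint8, blue, green, red), "K" (3x3 intrinsics, pixels), "k1" (the pictures are not rectified: a ray, as slopes to the right and down, at radius r is drawn at 1 + k1 r^2 times it, then the intrinsics apply), "R" (3x3) and "t" (3): a world point X has camera coordinates R X + t. Camera axes: x right, y down, z forward; pixel columns grow to the right and rows downward; lengths in m; the calibration is good to about 2 mm. A picture is of the moment at which its call begins. There is no depth.
- arm.close_job(): hands the job in; it is judged then, once.
The state is a dict: "t": time; "joint_pos": joint angles; "qd": joint speeds; "effort": joint torques, N m; "ee_pos": TCP position; "ee_rot": TCP orientation; "contact_force": force on the tool from outside, world axes, zero at the start; "ft_torque": the same for the moment, N m; "width": finger opening in m; "grip_force": force on a finger pad.
Only numpy, scipy, OpenCV 4.12 (cv2) and the standard library are available. Lean on these libraries where they do the work, as an engineer would, in place of code of your own. Each camera call takes 0.05 s, during which the arm holds its last target. There are 200 camera calls.

## Working session

There is one attempt and no reset: what is moved stays moved. The work goes in short steps, Python scripts to look and compute and a tool call to move; the robot and the scene stay as the last step left them, time stands still between calls to the robot, and variables do not carry over. Pictures are saved under pics/ and viewed, at most 10 in all, crops included, and the job is handed in when it is done.

Besides the shell and the picture viewer there is one more tool, called after ">>>" by a JSON object that holds its "fn" and its "kwargs", one argument or row to a line. jog_arm: Moves the arm, as the interface text tells. Its arguments: {"type":"object","properties":{"turn":{"type":"array","items":{"type":"array","items":{"type":"number"}}},"dp":{"type":"array","items":{"type":"array","items":{"type":"number"}}},"grip":{"type":"array","items":{"type":"number"}}},"required":["turn","dp","grip"]}

```bash
mkdir -p pics; ls; python3 - <<'E'
from rig import arm
import cv2
s=arm.sense(); print({k:(s[k]) for k in s}); print(arm.hold_point_z)
for n in("side","top"):
    f=arm.grab_frame(n); cv2.imwrite(f"pics/{n}0.png",f["color"]); print(n,f["K"],f["k1"],f["R"],f["t"])
E
```

```text
pics
{'t': 0.0, 'joint_pos': array([ 1.11398587,  0.39922455,  0.0450254 ,  1.53791439, -0.01869207,
        1.20689754, -0.05074848]), 'qd': array([ 0.00066114,  0.00092002, -0.00017718, -0.00098739,  0.00054318,
        0.00068526,  0.00109889]), 'effort': array([ 3.80271504e-04, -4.75134051e+01,  1.36458579e+00, -2.54226583e+01,
        1.16392836e-02,  9.43029765e-03, -5.31650798e-06]), 'ee_pos': array([ 0.22743856, -0.60821363,  0.23022697]), 'ee_rot': array([ 9.84032043e-01,  1.77988527e-01, -2.50697250e-04, -9.79728317e-04]), 'contact_force': array([-0.06550972,  0.25086388,  0.51197093]), 'ft_torque': array([ 0.04106424, -0.03041935, -0.0162632 ]), 'grip_force': 0.0, 'width': 0.08550040100853139}
0.0187
side [[456.03080936   0.         254.63574586]
 [  0.         456.03080936 185.76919199]
 [  0.           0.           1.        ]] -0.0817546577202489 [[-0.96158296 -0.27383312  0.01932977]
 [-0.22184949  0.73370415 -0.64223128]
 [ 0.16168186 -0.62184696 -0.76626715]] [0.47669997 0.23785558 1.1238048 ]
top [[364.02109747   0.         253.65934782]
 [  0.         364.02109747 195.42685769]
 [  0.           0.           1.        ]] -0.10781806078638681 [[-5.80912342e-02 -9.98310877e-01  8.94749673e-04]
 [-9.74815985e-01  5.65307295e-02 -2.15726846e-01]
 [ 2.15311876e-01 -1.34040550e-02 -9.76453341e-01]] [-0.06839374  0.56792702  0.94461205]
```

View pics/side0.png

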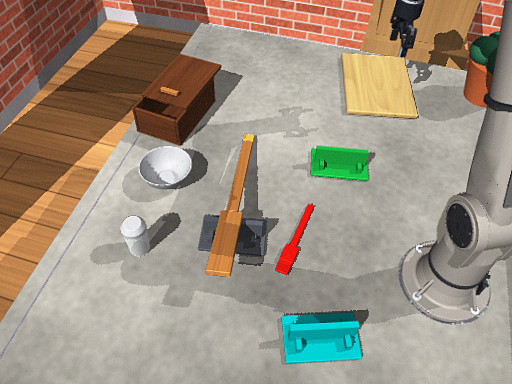

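View pics/top0.png

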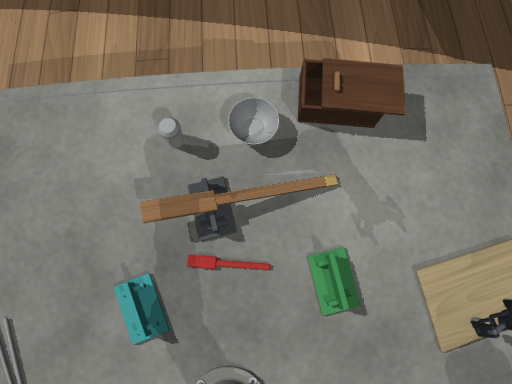

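The side view shows the paddle from its butt at (249,137) to the blade end at (218,272), over the dark rest at (233,235). In the top view the butt is at (333,181), the blade end at (150,211) and the rest near (212,208). Next I'll enlarge both views.

```bash
cat > h.py <<'E'
import numpy as np, cv2
from rig import arm
def ray(f,uv):
    uv=np.array(uv,float).reshape(-1,1,2)
    d=cv2.undistortPoints(uv,f["K"],np.array([f["k1"],0,0,0,0.])).reshape(-1,2)
    d=np.c_[d,np.ones(len(d))]@f["R"]
    return -f["R"].T@f["t"], d/np.linalg.norm(d,axis=1,keepdims=True)
def plane(f,uv,z):
    c,d=ray(f,uv); return c+d*((z-c[2])/d[:,2])[:,None]
def tri(fa,a,fb,b):
    A=np.zeros((3,3));v=np.zeros(3);
    for f,p in((fa,a),(fb,b)):
        c,d=ray(f,[p]);P=np.eye(3)-np.outer(d[0],d[0]);A+=P;v+=P@c
    return np.linalg.solve(A,v)
def proj(f,X):
    return cv2.projectPoints(np.array(X,float).reshape(-1,1,3),cv2.Rodrigues(f["R"])[0],f["t"],f["K"],np.array([f["k1"],0,0,0,0.]))[0].reshape(-1,2)
def wood(im):
    h=cv2.cvtColor(im,cv2.COLOR_BGR2HSV); return cv2.inRange(h,(5,110,70),(30,255,255))
E
python3 - <<'E'
from h import *
import pickle
F={n:arm.grab_frame(n) for n in("side","top")}; pickle.dump(F,open("f0.pkl","wb"))
a=F["side"]["color"][125:285,180:280]; b=F["top"]["color"][165:250,130:350]
a=cv2.resize(a,None,fx=3.5,fy=3.5,interpolation=2);b=cv2.resize(b,None,fx=3.5,fy=3.5,interpolation=2)
c=cv2.resize(F["top"]["color"][170:250,180:245],None,fx=5,fy=5,interpolation=2)
cv2.imwrite("pics/a.png",np.hstack([a[:560],np.vstack([c,np.zeros((160,325,3),np.uint8)])])[:600])
for n,roi in(("side",(125,285,180,280)),("top",(165,235,130,350))):
    m=wood(F[n]["color"]); k=np.zeros_like(m);y0,y1,x0,x1=roi;k[y0:y1,x0:x1]=m[y0:y1,x0:x1]
    c=max(cv2.findContours(k,0,2)[0],key=cv2.contourArea);print(n,cv2.contourArea(c),cv2.approxPolyDP(c,2,True)[:,0].tolist())
E
```

```text
side 2271.0 [[251, 134], [244, 134], [227, 209], [220, 212], [206, 267], [208, 274], [230, 275], [242, 214], [237, 211], [253, 141]]
top 2579.5 [[336, 181], [334, 175], [215, 195], [211, 190], [140, 203], [143, 221], [209, 211], [216, 209], [216, 205], [334, 185]]
```

View pics/a.png

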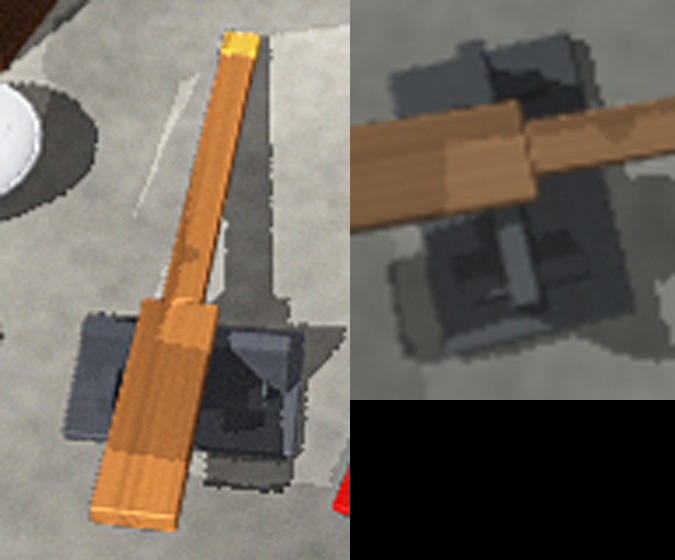

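The enlarged crop shows the plate corners clearly in both views, and part of the bar top: at the top view's (204,179) and (214,231). The paddle's neck lies right at the bar.

```bash
python3 - <<'E'
from h import *
import pickle
np.set_printoptions(precision=4,suppress=True)
F=pickle.load(open("f0.pkl","rb"));s,t=F["side"],F["top"]
a=plane(t,[(188,185),(225,177),(236.6,232),(199,240)],.012); b=plane(s,[(198.6,250),(204.9,215),(266.3,220.1),(264.3,255)],.012)
for P in(a,b):
    print(P[:,:2].tolist(),"c",P.mean(0),[np.linalg.norm(P[i]-P[(i+1)%4]) for i in range(4)])
    d=(P[0]+P[1]-P[2]-P[3]);print("xax yaw",np.degrees(np.arctan2(d[1],d[0])))
print("bar",plane(t,[(204,179.5),(214,231)],.07))
for n,p,q in(("bladeL",(205.7,271.3),(140.5,203)),("bladeR",(230.6,272),(143,221)),("buttL",(243.4,134),(334.5,175.5)),("buttR",(253.7,135),(336.5,185)),
  ("neckL",(220,212),(211,190.5)),("neckR",(241.5,213),(216,209.5))):
    print(n,tri(s,p,t,q))
def c(n,roi):
    f=F[n];h=cv2.cvtColor(f["color"],40)
    return h
# other objects
print("shaker",tri(s,(132,220),t,(168,126)),"bowl",plane(t,[(254,121)],.06),plane(s,[(166,166)],.06),"brush",plane(t,[(190,262),(268,267)],.01))
print("cams",[-f["R"].T@f["t"] for f in(s,t)])
E
```

```text
[[0.6164752076776578, 0.08864865250263639], [0.6343306630472441, -0.020966013537971506], [0.47040939786202224, -0.04722986849491855], [0.45358322026450926, 0.06062423522762388]] c [0.5437 0.0203 0.012 ] [np.float64(0.11105940886592762), np.float64(0.16601196118690775), np.float64(0.1091587282004329), np.float64(0.16528510981636965)]
xax yaw 9.431512465269108
[[0.6169000796509079, 0.09523707725115849], [0.6389981061500416, -0.013208086342258452], [0.4762144037257632, -0.04451819754838149], [0.4530546252878447, 0.06162166437252914]] c [0.5463 0.0248 0.012 ] [np.float64(0.1106737379957837), np.float64(0.16576747822988627), np.float64(0.10863722026029315), np.float64(0.16725827004497967)]
xax yaw 11.242397304841546
bar [[0.6144 0.0339 0.07  ]
 [0.4696 0.0111 0.07  ]]
bladeL [0.5513 0.1991 0.1121]
bladeR [0.499  0.1893 0.1207]
buttL [ 0.6259 -0.3445  0.0111]
buttR [ 0.5943 -0.3464  0.0146]
neckL [0.5815 0.0143 0.0818]
neckR [0.5283 0.0025 0.083 ]
shaker [0.7631 0.1238 0.1189] bowl [[ 0.7853 -0.1151  0.06  ]] [[ 0.7862 -0.1094  0.06  ]] brush [[ 0.3931  0.0883  0.01  ]
 [ 0.3671 -0.1301  0.01  ]]
cams [array([0.3295, 0.6549, 1.0047]), array([ 0.3463, -0.0877,  1.0449])]
```

```bash
cat >> h.py <<'E'
from scipy.spatial.transform import Rotation as Ro
np.set_printoptions(precision=4,suppress=True)
def toolR(yaw,tilt):  # tool x at heading yaw, raised by tilt (deg); y level; z down
    y,t=np.radians([yaw,tilt]); x=np.array([np.cos(y)*np.cos(t),np.sin(y)*np.cos(t),np.sin(t)])
    yy=np.array([np.sin(y),-np.cos(y),0]); return np.c_[x,yy,np.cross(x,yy)]
def rows(p1,R1,n,p0=None,R0=None):
    s=arm.sense(); p0=s["ee_pos"] if p0 is None else p0; R0=Ro.from_quat(s["ee_rot"]) if R0 is None else Ro.from_matrix(R0)
    rv=(R0.inv()*Ro.from_matrix(R1)).as_rotvec()/n; st=Ro.from_rotvec(rv)
    print("turn/row",rv.round(4).tolist())
    R=R0
    for i in range(n): print(R.inv().apply((np.array(p1)-p0)/n).round(4).tolist()); R=R*st
def pad_tgt(x,butt,yaw,tilt,back=0):  # TCP with grasp point mid-thickness at paddle x
    R=toolR(yaw,tilt); return np.array(butt)+R@[x+.28,0,-.008+.0187-back],R
E
python3 - <<'E'
from h import *
p,R=pad_tgt(-.14,(.610,-.3455,0),98.9,10.7,.09); print(p); rows(p,R,15)
E
```

```text
[ 0.591  -0.2241  0.1039]
turn/row [0.0084, 0.0104, -0.0909]
[0.0317, -0.0155, 0.0085]
[0.0329, -0.0125, 0.0089]
[0.0338, -0.0094, 0.0094]
[0.0344, -0.0062, 0.0098]
[0.0347, -0.003, 0.0102]
[0.0347, 0.0003, 0.0105]
[0.0344, 0.0035, 0.0109]
[0.0338, 0.0067, 0.0112]
[0.033, 0.0098, 0.0115]
[0.0318, 0.0129, 0.0117]
[0.0304, 0.0158, 0.0119]
[0.0287, 0.0186, 0.0121]
[0.0268, 0.0212, 0.0122]
[0.0246, 0.0237, 0.0123]
[0.0222, 0.0259, 0.0123]
```

>>> {"fn": "jog_arm", "kwargs": {
  "turn": [
    [0.008,0.01,-0.091],
    [0.008,0.01,-0.091],
    [0.008,0.01,-0.091],
    [0.008,0.01,-0.091],
    [0.008,0.01,-0.091]
  ],
  "dp": [
    [0.032,-0.0155,0.0085],
    [0.033,-0.0125,0.009],
    [0.034,-0.0095,0.0095],
    [0.0345,-0.006,0.01],
    [0.0345,-0.003,0.01]
  ],
  "grip": [1,1,1,1,1]
}}

```text
t: 0.62
ee_pos: [0.3503, -0.4791, 0.188]
ee_rot: [0.917, 0.397, 0.021, -0.024]
contact_force: [0.0, -0.1, -0.3]
width: 0.0856
grip_force: 0.0
```

>>> {"fn": "jog_arm", "kwargs": {
  "turn": [
    [0.008,0.01,-0.091],
    [0.008,0.01,-0.091],
    [0.008,0.01,-0.091],
    [0.008,0.01,-0.091],
    [0.008,0.01,-0.091]
  ],
  "dp": [
    [0.0345,0,0.0105],
    [0.0345,0.0035,0.011],
    [0.034,0.0065,0.011],
    [0.033,0.01,0.0115],
    [0.032,0.013,0.0115]
  ],
  "grip": [1,1,1,1,1]
}}

```text
t: 1.03
ee_pos: [0.4713, -0.351, 0.1456]
ee_rot: [0.803, 0.593, 0.041, -0.047]
contact_force: [0.7, 0.0, -0.1]
width: 0.0855
grip_force: 0.0
```

>>> {"fn": "jog_arm", "kwargs": {
  "turn": [
    [0.008,0.01,-0.091],
    [0.008,0.01,-0.091],
    [0.008,0.01,-0.091],
    [0.008,0.01,-0.091],
    [0.008,0.01,-0.091]
  ],
  "dp": [
    [0.03,0.016,0.012],
    [0.0285,0.0185,0.012],
    [0.027,0.021,0.012],
    [0.0245,0.0235,0.012],
    [0.022,0.026,0.012]
  ],
  "grip": [1,1,1,1,1]
}}

```text
t: 1.45
ee_pos: [0.5922, -0.2241, 0.1032]
ee_rot: [0.646, 0.758, 0.058, -0.067]
contact_force: [1.1, -0.7, -0.7]
width: 0.0855
grip_force: 0.0
```

>>> {"fn": "jog_arm", "kwargs": {
  "turn": [
    [0,0,0],
    [0,0,0],
    [0,0,0],
    [0,0,0],
    [0,0,0]
  ],
  "dp": [
    [0,0,0],
    [0,0,0],
    [0,0,0],
    [0,0,0],
    [0,0,0]
  ],
  "grip": [1,1,1,1,1]
}}

```text
t: 1.87
ee_pos: [0.5906, -0.2271, 0.1039]
ee_rot: [0.649, 0.756, 0.058, -0.066]
contact_force: [0.8, 0.0, -0.2]
width: 0.0856
grip_force: 0.0
```

```bash
python3 - <<'E'
from h import *
p,R=pad_tgt(-.14,(.610,-.3455,0),98.9,10.7,0); print(p,arm.sense()["ee_pos"],Ro.from_quat(arm.sense()["ee_rot"]).as_matrix(),R); rows(p,R,5)
f=arm.grab_frame("top");cv2.imwrite("pics/b.png",cv2.resize(f["color"][130:330,120:376],None,fx=3,fy=3,interpolation=2)[:600])
E
```

```text
[ 0.5884 -0.2076  0.0155] [ 0.5906 -0.2271  0.1039] [[-0.15    0.9884 -0.0255]
 [ 0.973   0.1522  0.1733]
 [ 0.1752  0.0012 -0.9845]] [[-0.152   0.988  -0.0287]
 [ 0.9708  0.1547  0.1834]
 [ 0.1857  0.     -0.9826]]
turn/row [0.0003, 0.0021, -0.0005]
[0.0008, 0.0001, 0.0181]
[0.0007, 0.0001, 0.0181]
[0.0007, 0.0002, 0.0181]
[0.0006, 0.0002, 0.0181]
[0.0006, 0.0002, 0.0181]
```

View pics/b.png

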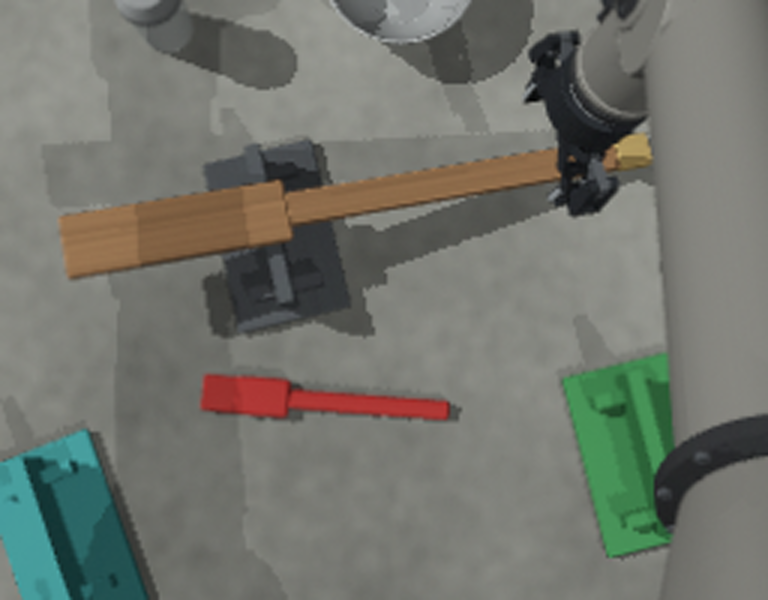

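The picture shows the open gripper straddling the handle at crop (577,165), lined up with it. Next I'll descend.

>>> {"fn": "jog_arm", "kwargs": {
  "turn": [
    [0,0.002,0],
    [0,0.002,0],
    [0,0.002,0],
    [0,0.002,0],
    [0,0.002,0]
  ],
  "dp": [
    [0.001,0,0.018],
    [0.001,0,0.018],
    [0.001,0,0.018],
    [0.0005,0,0.018],
    [0,0,0.016]
  ],
  "grip": [1,1,1,1,1]
}}

```text
t: 2.33
ee_pos: [0.5879, -0.2067, 0.0171]
ee_rot: [0.648, 0.756, 0.061, -0.07]
contact_force: [-0.3, 0.7, 0.1]
width: 0.0852
grip_force: 0.0
```

```bash
cat >> h.py <<'E'
def avg(n=6):
    L=[]
    for i in range(n): arm.grab_frame("side"); L.append(arm.sense())
    F=np.array([s["contact_force"] for s in L]);T=np.array([s["ft_torque"] for s in L])
    print("t",L[-1]["t"],"p",L[-1]["ee_pos"],"F",F.mean(0),F.std(0),"T",T.mean(0),T.std(0),"w",L[-1]["width"],L[-1]["grip_force"]); return L[-1],F.mean(0),T.mean(0)
E
python3 - <<'E'
from h import *
avg()
E
```

```text
t 2.6333 p [ 0.5896 -0.207   0.0193] F [-0.0782  0.3291 -0.0862] [0.2895 0.2336 1.2031] T [-0.1748 -0.0112 -0.01  ] [0.0386 0.0151 0.034 ] w 0.08510886568493553 0.0
```

>>> {"fn": "jog_arm", "kwargs": {
  "turn": [
    [0,0,0],
    [0,0,0],
    [0,0,0],
    [0,0,0],
    [0,0,0]
  ],
  "dp": [
    [0,0,0],
    [0,0,0],
    [0,0,0],
    [0,0,0],
    [0,0,0]
  ],
  "grip": [0,0,0,0,0]
}}

```text
t: 3.05
ee_pos: [0.5893, -0.2062, 0.0184]
ee_rot: [0.647, 0.757, 0.062, -0.07]
contact_force: [0.2, -0.1, 1.3]
width: 0.029
grip_force: 59.7
```

>>> {"fn": "jog_arm", "kwargs": {
  "turn": [
    [0,0,0],
    [0,0,0],
    [0,0,0],
    [0,0,0],
    [0,0,0]
  ],
  "dp": [
    [0,0,0],
    [0,0,0],
    [0,0,0],
    [0,0,0],
    [0,0,0]
  ],
  "grip": [0,0,0,0,0]
}}

```text
t: 3.47
ee_pos: [0.5892, -0.2062, 0.0184]
ee_rot: [0.647, 0.757, 0.062, -0.07]
contact_force: [0.5, 0.0, 5.7]
width: 0.0287
grip_force: 60.2
```

```bash
python3 - <<'E'
from h import *
s,F,T=avg(4)
R=Ro.from_quat(s["ee_rot"]).as_matrix(); print(R, s["ee_pos"]-R@[0,0,.0187])
# level about the bar: keep bar-side point. pivot = rest_top (near edge)
g=s["ee_pos"]; yaw=98.9
hd=toolR(yaw,0)[:,0]
for z in (.0598,):
    p=g.copy(); 
    # grasp point distance along paddle to bar = L; levelled: horizontal distance L
    R1=toolR(yaw,0); gp=g-R@[0,0,.0187]
    piv=np.array([.545,.0225,.07]); d=(piv-gp)@R[:,0]; h=(piv-gp)@R[:,2]; print("along",d,"below",h)
    # rotate rigidly about pivot
    dR=Ro.from_matrix(R1)*Ro.from_matrix(R).inv()
    pt=dR.apply(g-piv)+piv; print("rigid target",pt); rows(pt,R1,8)
E
```

```text
t 3.6667 p [ 0.5892 -0.2062  0.0184] F [ 0.2048 -0.6754  5.1229] [0.5365 0.4802 0.3371] T [-0.0994  0.0119 -0.078 ] [0.0139 0.0132 0.0194] w 0.028806627587839414 60.1643443107605
[[-0.1527  0.9879 -0.0261]
 [ 0.9707  0.1549  0.1839]
 [ 0.1857  0.0028 -0.9826]] [ 0.5897 -0.2096  0.0368]
along 0.23832606440977872 below 0.011217816422555572
rigid target [ 0.5899 -0.2117  0.0625]
turn/row [0.0003, -0.0234, 0.0001]
[0.0003, -0.0, -0.0055]
[0.0002, -0.0, -0.0056]
[0.0001, -0.0, -0.0056]
[-0.0, -0.0, -0.0056]
[-0.0002, -0.0, -0.0056]
[-0.0003, -0.0, -0.0055]
[-0.0004, -0.0, -0.0055]
[-0.0006, -0.0, -0.0055]
```

>>> {"fn": "jog_arm", "kwargs": {
  "turn": [
    [0,-0.0234,0],
    [0,-0.0234,0],
    [0,-0.0234,0],
    [0,-0.0234,0],
    [0,-0.0234,0]
  ],
  "dp": [
    [0,0,-0.0056],
    [0,0,-0.0056],
    [0,0,-0.0056],
    [0,0,-0.0056],
    [0,0,-0.0056]
  ],
  "grip": [0,0,0,0,0]
}}

```text
t: 4.08
ee_pos: [0.5887, -0.2098, 0.0458]
ee_rot: [0.649, 0.76, 0.022, -0.026]
contact_force: [0.5, -1.1, -2.8]
width: 0.029
grip_force: 59.5
```

>>> {"fn": "jog_arm", "kwargs": {
  "turn": [
    [0,-0.0234,0],
    [0,-0.0234,0],
    [0,-0.0234,0],
    [0,0,0],
    [0,0,0]
  ],
  "dp": [
    [-0.0003,0,-0.0055],
    [-0.0004,0,-0.0055],
    [-0.0005,0,-0.0055],
    [0,0,0],
    [0,0,0]
  ],
  "grip": [0,0,0,0,0]
}}

```text
t: 4.5
ee_pos: [0.5896, -0.2109, 0.0623]
ee_rot: [0.649, 0.76, 0.001, 0.001]
contact_force: [-0.1, 0.8, -3.5]
width: 0.0291
grip_force: 59.5
```

```bash
python3 - <<'E'
from h import *
s,F,T=avg(6); R=Ro.from_quat(s["ee_rot"]).as_matrix(); print(R)
f=arm.grab_frame("side");t=arm.grab_frame("top")
a=cv2.resize(f["color"][125:300,170:300],None,fx=3.2,fy=3.2,interpolation=2);b=cv2.resize(t["color"][165:250,130:230],None,fx=3.8,fy=3.8,interpolation=2)
c=np.zeros((560,800,3),np.uint8);c[:,:416]=a[:560];c[:323,416:796]=b;cv2.imwrite("pics/c.png",c)
E
```

```text
t 4.8 p [ 0.5892 -0.212   0.0615] F [-0.1726  0.6566 -3.4655] [0.0945 0.3128 0.3311] T [ 0.1073 -0.0385  0.031 ] [0.0436 0.023  0.0308] w 0.028875397540718325 59.47248101234436
[[-0.1546  0.988   0.0008]
 [ 0.988   0.1546  0.001 ]
 [ 0.0009  0.001  -1.    ]]
```

View pics/c.png

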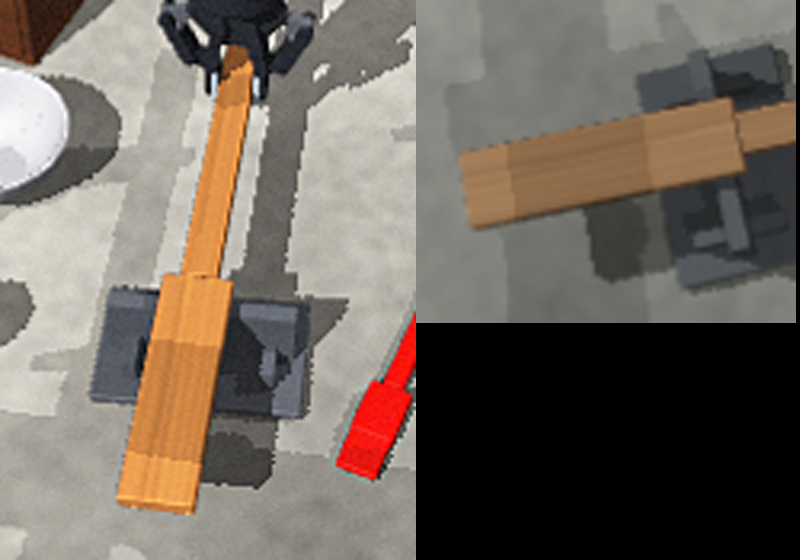

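The picture shows the paddle near level over the bar, blade end at side crop (157,505), held at crop (235,70). Now I'll measure its yaw and level.

```bash
cat >> h.py <<'E'
def edges(f,roi,z,plot=False):
    # heading of blade long edges at height z
    m=wood(f["color"]);k=np.zeros_like(m);y0,y1,x0,x1=roi;k[y0:y1,x0:x1]=m[y0:y1,x0:x1]
    c=max(cv2.findContours(k,0,2)[0],key=cv2.contourArea); r=cv2.minAreaRect(c); return c,cv2.approxPolyDP(c,2,True)[:,0].tolist(),r
def lines(f,cols,z):
    m=wood(f["color"]); out=[]
    U=[];L=[]
    for x in range(*cols):
        ys=np.flatnonzero(m[165:260,x])+165; U.append((x,ys.min()-.5));L.append((x,ys.max()+.5))
    for Q in(U,L):
        P=plane(f,Q,z)[:,:2]; v=cv2.fitLine(P.astype(np.float32),cv2.DIST_HUBER,0,.001,.001).ravel(); d=v[:2]*np.sign(v[1]); out.append((np.degrees(np.arctan2(d[1],d[0])),v[2:]))
    return out
E
python3 - <<'E'
from h import *
t=arm.grab_frame("top");s=arm.grab_frame("side")
print(lines(t,(148,208),.086)); print(edges(t,(165,260,130,300),0)[1]);print(edges(s,(125,300,180,280),0)[1])
# bar direction from exposed bar-top bits: bright vs plate; plate edges
g=cv2.cvtColor(t["color"],6); print(g[170:245:1,186:240][::3,::2])
E
```

```text
[(np.float32(99.12745), array([0.564 , 0.1053], dtype=float32)), (np.float32(98.18547), array([0.5084, 0.1061], dtype=float32))]
[[290, 184], [283, 180], [215, 195], [209, 191], [143, 205], [145, 224], [215, 210], [216, 204], [290, 189]]
[[245, 139], [241, 139], [227, 209], [221, 211], [207, 276], [209, 283], [230, 285], [242, 218], [238, 207], [248, 157], [248, 144]]
[[146 145 146 144 125 129 131 141 143 145 147 144 139 140 141 142 141 140
  138 139 143 144 144 145 144 145 145]
 [142 140 141 142 135 130 130 126 137 145 148 146 142 142 140 139 138 139
  139 140 131 132 126 127 129 127 125]
 [141 136 130 121 125 126 124 123 124 138 145 146 132 132 125 122 121 122
   97 120 126 126 126 124 121 121 124]
 [123 121 121 122 124 125 123 123  88  88  90 125  97  77  75  73  75  75
   74  54  69 116 123 121 118 119 120]
 [119 121 121 121 121 114  95  78  87  89  88  66  76  74  74  75  75  74
   73  64  67  71 126 123 122 122 122]
 [121  84  77  75  76  76  76  78  81  86  86  38  42  39  42  40  45  71
   74  77  66  72 129 128 125 142 141]
 [120  89  77  75  76  76  75  74  75  86  75  57  
[... 1396 characters left out ...]
  54  55  53  82  83]
 [ 59  60  60  78  79  55  55  54  60  87  87  88  86  87  89  89  38  49
   53  55  55  56  55  55  56  75  82]
 [ 60  62  75  82  81  70  51  54  54  54  44  46  54  67  84  62  38  54
   55  53  55  55  55  54  55  62  81]
 [ 59  61  83  81  81  82  76  87  87  88  88  86  88  62  66  59  56  54
   55  55  52  59  61  63  79  82  80]
 [ 60  60  91  91  97 117 111  86  88  87  88  87  87  86  85  73  64  62
   75  87  80  78  81  81  82  80  79]
 [112 113 121 129 129 126 115  86  82  73  64  63  75  76  85  92 130 130
  129 128 128 127 100  84  79  78  78]
 [111 113 122 129 126 123 121 124 108 117 125 124 121 121 124 128 130 127
  125 126 127 129 128 126 125 126 127]]
```

>>> {"fn": "jog_arm", "kwargs": {
  "turn": [
    [0,0,0],
    [0,0,0],
    [0,0,0],
    [0,0,0],
    [0,0,0]
  ],
  "dp": [
    [0.01,0,0],
    [0.014,0,0],
    [0.014,0,0],
    [0.014,0,0],
    [0.014,0,0]
  ],
  "grip": [0,0,0,0,0]
}}

```text
t: 5.42
ee_pos: [0.5789, -0.1441, 0.0621]
ee_rot: [0.649, 0.761, 0.001, 0.0]
contact_force: [0.0, 0.1, -2.9]
width: 0.0289
grip_force: 59.5
```

>>> {"fn": "jog_arm", "kwargs": {
  "turn": [
    [0,0,0],
    [0,0,0],
    [0,0,0],
    [0,0,0],
    [0,0,0]
  ],
  "dp": [
    [0.014,0,0],
    [0.014,0,0],
    [0.014,0,0],
    [0.014,0,0],
    [0.008,0,0]
  ],
  "grip": [0,0,0,0,0]
}}

```text
t: 5.83
ee_pos: [0.569, -0.0805, 0.0621]
ee_rot: [0.649, 0.761, 0.001, 0.0]
contact_force: [-0.4, -1.0, -3.3]
width: 0.0289
grip_force: 59.5
```

>>> {"fn": "jog_arm", "kwargs": {
  "turn": [
    [0,0,0],
    [0,0,0],
    [0,0,0],
    [0,0,0],
    [0,0,0]
  ],
  "dp": [
    [0,0,0],
    [0,0,0],
    [0,0,0],
    [0,0,0],
    [0,0,0]
  ],
  "grip": [0,0,0,0,0]
}}

```text
t: 6.25
ee_pos: [0.5694, -0.0841, 0.0619]
ee_rot: [0.65, 0.76, 0.001, 0.0]
contact_force: [-0.1, 0.4, -2.2]
width: 0.029
grip_force: 59.6
```

```bash
cat >> h.py <<'E'
def bal(n=6):
    s,F,T=avg(n); yb=.0225+(s["ee_pos"][0]-.545)*np.tan(np.radians(9.7)); r=s["ee_pos"][1]-yb
    print("tilt",Ro.from_quat(s["ee_rot"]).as_matrix()[2],"r",r,"M about bar",T[0]+r*F[2])
E
python3 - <<'E'
from h import *
bal()
t=arm.grab_frame("top");s=arm.grab_frame("side")
print(lines(t,(90,140),.086)); e=edges(t,(165,260,50,300),0)[1];q=edges(s,(125,384,150,280),0)[1];print(e,q)
g=cv2.cvtColor(t["color"],6).astype(float)
P=[]
for r,(a,b) in {**{r:(198,212) for r in range(178,186)},**{r:(206,220) for r in range(206,225)}}.items():
    print(r,g[r,a:b].astype(int).tolist())
E
```

```text
t 6.55 p [ 0.5694 -0.0841  0.062 ] F [ 0.0302  0.6469 -2.1315] [0.3836 0.4832 0.2617] T [-0.0206 -0.0471  0.0075] [0.0748 0.0303 0.0326] w 0.02902799297357678 59.56880986690521
tilt [-0.0004  0.0019 -1.    ] r -0.11074352537438392 M about bar 0.21542677897283444Traceback (most recent call last):
  File "<stdin>", line 4, in <module>
  File "h.py", line 45, in lines
    ys=np.flatnonzero(m[165:260,x])+165; U.append((x,ys.min()-.5));L.append((x,ys.max()+.5))
                                                     ~~~~~~^^
    return umr_minimum(a, axis, None, out, keepdims, initial, where)
ValueError: zero-size array to reduction operation minimum which has no identity
```

>>> {"fn": "jog_arm", "kwargs": {
  "turn": [
    [0,0,0],
    [0,0,0],
    [0,0,0],
    [0,0,0],
    [0,0,0]
  ],
  "dp": [
    [0.01,0,0],
    [0.012,0,0],
    [0.012,0,0],
    [0,0,0],
    [0,0,0]
  ],
  "grip": [0,0,0,0,0]
}}

```text
t: 7.07
ee_pos: [0.5636, -0.0469, 0.0619]
ee_rot: [0.648, 0.761, 0.001, -0.0]
contact_force: [-0.5, 0.9, -2.1]
width: 0.0287
grip_force: 59.6
```

```bash
python3 - <<'E'
from h import *
bal(8)
t=arm.grab_frame("top");s=arm.grab_frame("side")
e=edges(t,(165,260,50,300),0)[1];q=edges(s,(125,384,120,280),0)[1];print(e,q)
g=cv2.cvtColor(t["color"],6).astype(int)
for r in [*range(178,192,2),*range(204,232,2)]: print(r,g[r,196:220].tolist())
E
```

```text
t 7.4667 p [ 0.5641 -0.0501  0.0619] F [-0.444   1.347  -1.7546] [0.6228 0.4699 0.5234] T [0.1617 0.0275 0.0269] [0.0428 0.028  0.0257] w 0.029009979437515952 59.61452901363373
tilt [ 0.0003  0.0017 -1.    ] r -0.07581745710946926 M about bar 0.2947064957279792
[[208, 196], [154, 208], [152, 203], [84, 219], [86, 236], [156, 222], [155, 218], [207, 207]] [[234, 184], [231, 186], [215, 267], [210, 267], [192, 353], [212, 356], [218, 354], [232, 270], [227, 266], [240, 191]]
178 [126, 126, 124, 125, 125, 118, 109, 100, 91, 82, 112, 115, 123, 130, 133, 133, 135, 136, 136, 136, 136, 137, 136, 135]
180 [124, 124, 124, 124, 123, 106, 93, 90, 89, 89, 113, 111, 121, 128, 132, 133, 135, 136, 136, 136, 136, 137, 136, 135]
182 [115, 103, 98, 84, 77, 81, 88, 89, 89, 89, 91, 108, 121, 127, 130, 133, 135, 135, 136, 136, 136, 137, 136, 136]
184 [77, 77, 77, 78, 79, 78, 86, 90, 88, 87, 87, 97, 117, 126, 129, 132, 134, 135, 136, 136, 136, 137, 136, 136]
186 [78, 77, 77, 77, 79, 79, 82, 86, 87, 88, 88, 78, 112, 125, 128, 132, 133, 135, 136, 136, 136, 137, 137, 136]
188 [77, 77, 76, 76, 76, 77, 76, 84,
[... 1044 characters left out ...]
 50, 82, 89, 112, 123, 129, 131, 133, 133, 135, 136]
220 [54, 54, 54, 54, 53, 53, 52, 53, 45, 43, 43, 42, 42, 44, 70, 86, 106, 121, 127, 130, 132, 133, 135, 135]
222 [53, 56, 54, 54, 45, 42, 43, 42, 45, 42, 43, 43, 44, 43, 59, 84, 98, 119, 126, 130, 132, 133, 134, 135]
224 [52, 54, 54, 55, 47, 44, 42, 41, 45, 47, 46, 52, 54, 61, 63, 83, 90, 115, 125, 129, 132, 133, 134, 134]
226 [54, 52, 54, 54, 55, 47, 56, 81, 88, 89, 89, 88, 89, 88, 81, 82, 88, 112, 124, 129, 130, 132, 133, 135]
228 [63, 59, 81, 89, 88, 88, 84, 87, 89, 89, 87, 85, 85, 84, 76, 66, 83, 105, 122, 128, 130, 132, 133, 134]
230 [70, 82, 89, 89, 89, 89, 88, 82, 65, 49, 43, 47, 46, 51, 55, 55, 68, 93, 118, 127, 129, 131, 133, 134]
```

>>> {"fn": "jog_arm", "kwargs": {
  "turn": [
    [0,0,0],
    [0,0,0],
    [0,0,0],
    [0,0,0],
    [0,0,0]
  ],
  "dp": [
    [0.002,0,0],
    [0.002,0,0],
    [0.001,0,0],
    [0.001,0,0],
    [0.001,0,0]
  ],
  "grip": [0,0,0,0,0]
}}

```text
t: 7.98
ee_pos: [0.5631, -0.0433, 0.062]
ee_rot: [0.65, 0.76, 0.001, 0.001]
contact_force: [-0.1, -1.5, -1.1]
width: 0.0286
grip_force: 59.7
```

```bash
python3 - <<'E'
from h import *
bal(12)
t=arm.grab_frame("top")
P=plane(t,[(201.4,182),(203,190),(208.7,214),(210,220)],.07); print(P, np.degrees(np.arctan2(*(P[0]-P[3])[1::-1])), np.degrees(np.arctan2(*(P[1]-P[2])[1::-1])))
print(lines(t,(90,146),.086),lines(t,(162,200),.086))
E
```

```text
t 8.5833 p [ 0.563  -0.0429  0.062 ] F [ 0.3622 -1.4062 -1.3831] [0.6298 0.5339 0.3413] T [-0.4041 -0.1166 -0.0294] [0.0369 0.0251 0.0267] w 0.02921005306817526 59.73264992237091
tilt [ 0.0002  0.0018 -1.    ] r -0.06848056631644854 M about bar -0.3093380820013037
[[0.6077 0.0413 0.07  ]
 [0.5846 0.0375 0.07  ]
 [0.5167 0.0239 0.07  ]
 [0.5001 0.0209 0.07  ]] 10.739486833762891 11.329081663287669
[(np.float32(99.15438), array([0.5413, 0.248 ], dtype=float32)), (np.float32(99.072205), array([0.4826, 0.2698], dtype=float32))] [(np.float32(99.35683), array([0.5523, 0.0973], dtype=float32)), (np.float32(98.24268), array([0.5235, 0.095 ], dtype=float32))]
```

>>> {"fn": "jog_arm", "kwargs": {
  "turn": [
    [0,0,0],
    [0,0,0],
    [0,0,0],
    [0,0,0],
    [0,0,0]
  ],
  "dp": [
    [-0.001,0,0],
    [-0.001,0,0],
    [-0.001,0,0],
    [-0.001,0,0],
    [0,0,0]
  ],
  "grip": [0,0,0,0,0]
}}

```text
t: 9.05
ee_pos: [0.5634, -0.0466, 0.0619]
ee_rot: [0.65, 0.76, 0.001, 0.0]
contact_force: [0.4, 2.0, -2.4]
width: 0.0286
grip_force: 59.7
```

```bash
python3 - <<'E'
from h import *
bal(12)
E
```

```text
t 9.65 p [ 0.5635 -0.0469  0.0619] F [-0.2438  1.7362 -1.3227] [0.3887 0.5118 0.5638] T [0.224  0.0414 0.0194] [0.0352 0.027  0.0248] w 0.028867306086257042 59.724040031433105
tilt [ 0.0001  0.0016 -1.    ] r -0.07257528575071638 M about bar 0.3199654654046837
```

>>> {"fn": "jog_arm", "kwargs": {
  "turn": [
    [0,0,-0.007],
    [0,0,-0.007],
    [0,0,-0.006],
    [0,0,0],
    [0,0,0]
  ],
  "dp": [
    [0,0,0],
    [0,0,0],
    [0,0,0],
    [0,0,-0.0002],
    [0,0,-0.0002]
  ],
  "grip": [0,0,0,0,0]
}}

```text
t: 10.07
ee_pos: [0.5636, -0.0475, 0.0623]
ee_rot: [0.642, 0.766, 0.0, 0.001]
contact_force: [1.6, 0.5, -3.4]
width: 0.0288
grip_force: 59.6
```

```bash
sed -i 's/T\[0\]+r\*F\[2\])/T[0]+r*F[2]-.2*F[1])/' h.py; python3 - <<'E'
from h import *
bal(12)
E
```

```text
t 10.6667 p [ 0.5633 -0.047   0.0623] F [ 0.3729 -0.4051 -2.9094] [0.6537 0.5473 0.5817] T [-0.3621 -0.1345 -0.014 ] [0.0522 0.061  0.0309] w 0.02876562235487675 59.54543888568878
tilt [ 0.      0.0012 -1.    ] r -0.07265888655490943 M about bar -0.06973537117287103
```

>>> {"fn": "jog_arm", "kwargs": {
  "turn": [
    [0,0,0],
    [0,0,0],
    [0,0,0],
    [0,0,0],
    [0,0,0]
  ],
  "dp": [
    [-0.002,0,0],
    [-0.002,0,0],
    [-0.001,0,0],
    [0,0,0],
    [0,0,0]
  ],
  "grip": [0,0,0,0,0]
}}

```text
t: 11.08
ee_pos: [0.5644, -0.052, 0.0623]
ee_rot: [0.642, 0.766, 0.001, 0.001]
contact_force: [0.5, 0.7, -3.1]
width: 0.029
grip_force: 59.5
```

```bash
cat >> h.py <<'E'
def level():
    t=arm.grab_frame("top");s=arm.grab_frame("side")
    e=edges(t,(165,260,50,300),0)[0][:,0];q=edges(s,(125,384,120,280),0)[0][:,0]
    a=s["color"]
    # blade-end corner heights: side-view lowest row & left corner; top-view leftmost
    print("side end row",q[:,1].max(),"mean low rows",np.sort(q[:,1])[-15:].mean(),"top left col",np.sort(e[:,0])[:12].mean(), "side left corner",q[q[:,0].argmin()])
    return t,s
E
python3 - <<'E'
from h import *
E=[]
for i in range(5): arm.grab_frame("top"); E.append(arm.sense()["effort"])
print(np.mean(E,0),np.std(E,0))
bal(14); level()
E
```

```text
[ -0.25   -45.426   -3.7822 -20.8305  -0.2993  -0.0553  -0.0097] [0.0564 0.0133 0.0553 0.0077 0.0202 0.0063 0.0007]
t 12.0333 p [ 0.5644 -0.0518  0.0624] F [-0.2177 -0.1358 -3.7131] [0.5966 0.3467 0.5523] T [-0.3571 -0.0391 -0.0071] [0.0294 0.0367 0.0318] w 0.028928373224493986 59.500195384025574
tilt [ 0.0002  0.0017 -1.    ] r -0.07759383855329524 M about bar -0.04184302096467584
side end row 356 mean low rows 352.1333333333333 top left col 88.58333333333333 side left corner [196 348]
```

>>> {"fn": "jog_arm", "kwargs": {
  "turn": [
    [0,0,0],
    [0,0,0],
    [0,0,0],
    [0,0,0],
    [0,0,0]
  ],
  "dp": [
    [-0.002,0,0],
    [-0.003,0,0],
    [-0.0025,0,0],
    [0,0,0],
    [0,0,0]
  ],
  "grip": [0,0,0,0,0]
}}

```text
t: 12.55
ee_pos: [0.5659, -0.0599, 0.0624]
ee_rot: [0.643, 0.766, 0.001, 0.001]
contact_force: [-0.4, -0.2, -3.6]
width: 0.029
grip_force: 59.5
```

```bash
python3 - <<'E'
from h import *
bal(18); level()
E
```

```text
t 13.45 p [ 0.5658 -0.0591  0.0624] F [ 0.3301 -0.2722 -3.5974] [0.4392 0.5718 0.6362] T [-0.35   -0.0774 -0.0159] [0.0307 0.028  0.0237] w 0.029108444497093572 59.47748601436615
tilt [ 0.0002  0.0018 -1.    ] r -0.08519297276533208 M about bar 0.010883488805120294
side end row 352 mean low rows 347.2 top left col 91.08333333333333 side left corner [197 342]
```

>>> {"fn": "jog_arm", "kwargs": {
  "turn": [
    [0,0,0],
    [0,0,0],
    [0,0,0],
    [0,0,0],
    [0,0,0]
  ],
  "dp": [
    [0.0005,0,0.0001],
    [0.0005,0,0.0001],
    [0,0,0.0001],
    [0,0,0],
    [0,0,0]
  ],
  "grip": [0,0,0,0,0]
}}

```text
t: 13.97
ee_pos: [0.5656, -0.0583, 0.0621]
ee_rot: [0.642, 0.766, 0.001, 0.001]
contact_force: [-0.1, -0.6, -2.6]
width: 0.029
grip_force: 59.5
```

```bash
python3 - <<'E'
from h import *
level()
E
```

```text
side end row 352 mean low rows 348.0 top left col 91.58333333333333 side left corner [196 347]
```

>>> {"fn": "jog_arm", "kwargs": {
  "turn": [
    [0,0,0],
    [0,0,0],
    [0,0,0],
    [0,0,0],
    [0,0,0]
  ],
  "dp": [
    [0,0,0],
    [0,0,0],
    [0,0,0],
    [0,0,0],
    [0,0,0]
  ],
  "grip": [0.45,0.45,0.45,0.45,0.45]
}}

```text
t: 14.48
ee_pos: [0.5658, -0.058, 0.0623]
ee_rot: [0.642, 0.766, 0.001, 0.001]
contact_force: [-0.4, 0.5, -0.8]
width: 0.0382
grip_force: 0.0
```

```bash
python3 - <<'E'
from h import *
print(arm.sense()["width"],arm.sense()["contact_force"])
level();t,s=level()
cv2.imwrite("pics/d.png",np.hstack([cv2.resize(s["color"][165:365,170:300],None,fx=3,fy=3),cv2.resize(t["color"][160:260,80:213],None,fx=3,fy=6)]))
E
```

```text
0.03817756008901114 [-0.3886  0.5164 -0.8448]
side end row 351 mean low rows 346.06666666666666 top left col 89.91666666666667 side left corner [196 345]
side end row 352 mean low rows 348.6 top left col 90.0 side left corner [196 346]
```

View pics/d.png

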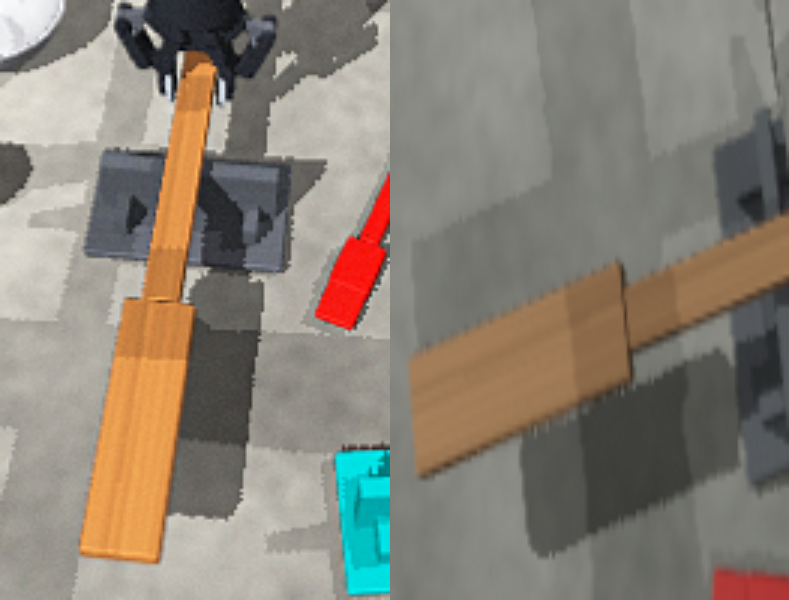

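The picture shows the paddle level and seemingly free between the open fingers, with the bar under the handle. I'll wait, check again, and then withdraw.

>>> {"fn": "jog_arm", "kwargs": {
  "turn": [
    [0,0,0],
    [0,0,0],
    [0,0,0],
    [0,0,0],
    [0,0,0]
  ],
  "dp": [
    [0,0,0],
    [0,0,0],
    [0,0,0],
    [0,0,0],
    [0,0,0]
  ],
  "grip": [0.6,0.8,1,1,1]
}}

```text
t: 15.1
ee_pos: [0.5656, -0.0582, 0.0621]
ee_rot: [0.642, 0.766, 0.001, 0.001]
contact_force: [0.9, -1.1, -0.6]
width: 0.0857
grip_force: 0.0
```

```bash
python3 - <<'E'
from h import *
level();level();print(arm.sense()["width"],arm.sense()["contact_force"])
E
```

```text
side end row 352 mean low rows 348.4 top left col 89.16666666666667 side left corner [196 346]
side end row 352 mean low rows 347.8666666666667 top left col 89.83333333333333 side left corner [196 347]
0.0854458123748834 [0.6761 0.2188 0.2143]
```

Balanced on its own. Withdrawing upward.

>>> {"fn": "jog_arm", "kwargs": {
  "turn": [
    [0,0,0],
    [0,0,0],
    [0,0,0],
    [0,0,0],
    [0,0,0]
  ],
  "dp": [
    [0,0,-0.01],
    [0,0,-0.02],
    [0,0,-0.03],
    [0,0,-0.03],
    [0,0,-0.03]
  ],
  "grip": [1,1,1,1,1]
}}

```text
t: 15.72
ee_pos: [0.5651, -0.0581, 0.184]
ee_rot: [0.642, 0.767, 0.001, 0.0]
contact_force: [0.1, -0.4, 0.6]
width: 0.0851
grip_force: 0.0
```

>>> {"fn": "jog_arm", "kwargs": {
  "turn": [
    [0,0,0],
    [0,0,0],
    [0,0,0],
    [0,0,0],
    [0,0,0]
  ],
  "dp": [
    [-0.04,0,-0.01],
    [-0.04,0,-0.01],
    [-0.04,0,0],
    [-0.04,0,0],
    [-0.04,0,0]
  ],
  "grip": [1,1,1,1,1]
}}

```text
t: 16.13
ee_pos: [0.6005, -0.2571, 0.2036]
ee_rot: [0.642, 0.766, 0.001, 0.001]
contact_force: [1.3, -0.2, -0.7]
width: 0.0856
grip_force: 0.0
```

>>> {"fn": "jog_arm", "kwargs": {
  "turn": [
    [0,0,0],
    [0,0,0],
    [0,0,0],
    [0,0,0],
    [0,0,0]
  ],
  "dp": [
    [-0.04,0,0],
    [-0.04,0,0],
    [-0.04,0,0],
    [-0.02,0,0],
    [0,0,0]
  ],
  "grip": [1,1,1,1,1]
}}

```text
t: 16.55
ee_pos: [0.6228, -0.401, 0.2017]
ee_rot: [0.646, 0.764, -0.001, 0.002]
contact_force: [-0.8, -1.2, -0.7]
width: 0.0855
grip_force: 0.0
```

```bash
python3 - <<'E'
from h import *
t,s=level(); print(lines(t,(96,146),.086),lines(t,(162,230),.086)); print(edges(t,(165,260,50,300),0)[1])
g=cv2.cvtColor(t["color"],6).astype(int)
for r in [*range(178,192,3),*range(206,232,3)]: print(r,g[r,196:224].tolist())
cv2.imwrite("pics/e.png",np.hstack([cv2.resize(s["color"][125:365,150:300],None,fx=2.5,fy=2.5),cv2.resize(t["color"][140:290,80:290],None,fx=2,fy=4)]))
E
```

```text
side end row 351 mean low rows 346.6666666666667 top left col 90.16666666666667 side left corner [196 345]
[(np.float32(100.20688), array([0.5331, 0.2623], dtype=float32)), (np.float32(100.3824), array([0.4815, 0.2419], dtype=float32))] [(np.float32(100.143684), array([0.5569, 0.0564], dtype=float32)), (np.float32(99.3031), array([0.5269, 0.0572], dtype=float32))]
[[287, 181], [282, 179], [161, 208], [154, 204], [87, 220], [89, 237], [104, 236], [158, 223], [161, 217], [288, 189]]
178 [123, 123, 122, 121, 122, 115, 107, 98, 89, 87, 81, 114, 123, 123, 122, 122, 121, 94, 93, 95, 78, 73, 74, 74, 74, 73, 74, 67]
181 [121, 120, 120, 121, 103, 89, 87, 87, 87, 87, 69, 54, 68, 74, 75, 74, 72, 73, 73, 74, 71, 73, 73, 73, 74, 74, 73, 74]
184 [75, 76, 76, 76, 78, 76, 84, 88, 86, 86, 86, 66, 39, 37, 40, 40, 60, 59, 55, 43, 41, 41, 68, 73, 73, 73, 73, 73]
187 [76, 75, 74, 75, 76, 75, 77, 83, 85, 85, 86, 86, 52, 38, 41, 40, 40, 40, 41, 40, 40, 37, 36, 34, 39, 40, 41, 40]
190 [75, 75, 74, 74, 73, 73, 74, 78, 84, 86, 86, 86, 76, 44, 28, 30, 31, 36, 34, 39, 40, 42, 40, 39, 42, 41, 42, 48]
206 [106, 1
[... 356 characters left out ...]
15 [75, 83, 86, 83, 85, 83, 83, 83, 68, 47, 41, 42, 41, 77, 86, 86, 87, 86, 67, 41, 49, 53, 53, 52, 52, 52, 50, 51]
218 [41, 50, 52, 52, 53, 53, 53, 53, 53, 53, 45, 41, 41, 50, 80, 86, 87, 86, 87, 52, 34, 41, 42, 41, 41, 42, 40, 39]
221 [41, 49, 54, 53, 44, 40, 40, 41, 41, 42, 40, 41, 41, 42, 60, 82, 86, 87, 86, 78, 44, 36, 42, 42, 43, 47, 47, 50]
224 [44, 50, 52, 53, 46, 42, 40, 41, 43, 45, 45, 48, 51, 60, 62, 82, 87, 88, 88, 88, 69, 46, 50, 53, 53, 53, 53, 54]
227 [50, 43, 42, 48, 52, 54, 60, 81, 86, 87, 86, 87, 86, 86, 85, 80, 85, 88, 88, 88, 87, 59, 39, 45, 49, 48, 51, 53]
230 [62, 74, 77, 74, 76, 82, 86, 81, 64, 48, 43, 47, 45, 50, 53, 54, 67, 80, 83, 67, 62, 55, 37, 44, 53, 54, 54, 52]
```

View pics/e.png

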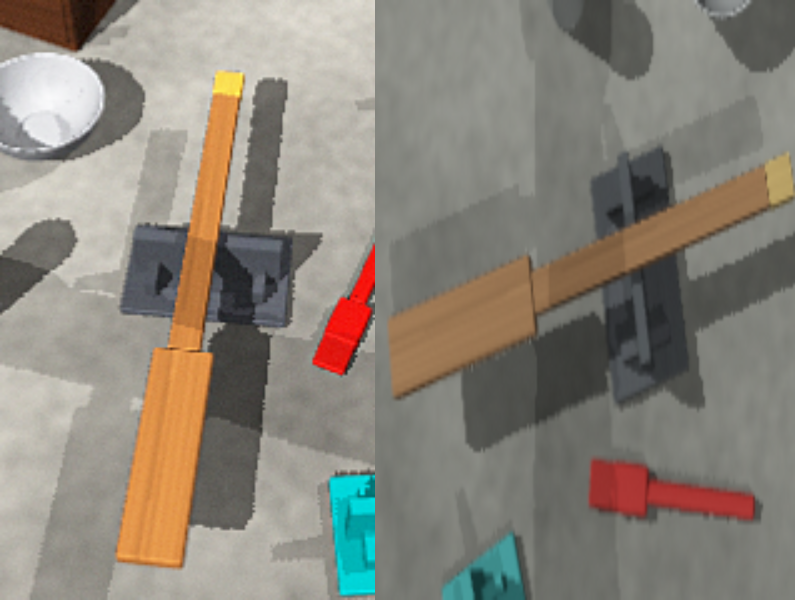

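The picture shows the paddle level and near square on the bar alone, with the brush and bowl where they were and the arm clear. I'll hand the job in.

```bash
python3 - <<'E'
from rig import arm
print(arm.close_job())
E
```

```text
the job is handed in; nothing more can be done
None
```

The job is handed in after about 17 s of robot time: the paddle was balanced level on the bar alone, square to within about 1.5°, with the arm clear and the bowl, shaker and brush untouched.

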